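# Fold the cover of the capsule box over and tuck its edge under the lip

### The job

Close the small open wooden box of coffee capsules, with the fingertips only: fold its upright, springy cover over towards the lip until it lies flat on the box, and, still pressing it down, push it along by the raised step on its outer face until its front edge is tucked well beneath the metal lip, so that it stays shut when you let go. Pinch and lift nothing, press the cover only gently, and leave the box where it stands, as well as the cup, the salt shaker, the loose capsule and the spoon beside it.

Things in the scene. Friction and masses are not known exactly. Their poses are not given: they have to be found in the camera images.
- capsule_box: Open-topped light-wood box, 120 (x) x 150 (y) x 60 mm high, about 2 kg, standing loose; origin at the centre of its underside. Six capsules are fixed inside. Its own -x side (roughly the robot's right) is the front and carries the lip; the cover's hinge line runs parallel to its y axis at x = +54, z = 63.5 mm, above the oppopoint (left) rim. The flat cover's outer face is at z = 66 mm
- cover_hinge (a joint): angle of the cover in rad: 0 = flat on the box (a stop), about 1.6 = upright; starts between 1.45 and 1.85. A weak spring (0.03 N m/rad, 0.05 N m when flat) opens it towards 1.7, so it rises again unless held down or tucked
- cover_slide (a joint): how far the cover has been slid along its hinge leaf, away from the hinge (when flat: towards the lip), in m: 0 to 0.015 (stop); starts at 0 to 0.002. Friction of about 2.5 N holds it where it is; if slid out before it lies flat, its edge lands on top of the lip
- step_foot (a point): the cover's outer face (the left side while it stands up, the top when flat) has a thumb step 80 mm wide: a square shoulder 7.5 mm high facing the hinge, then sloping to the front edge. This is the middle of the shoulder's foot, 50 mm from the hinge line when not slid; moves with the cover. The face from hinge to shoulder is bare but for two 2 mm screw heads, 45 mm either side of the middle
- cover_edge (a point): middle of the front (free) edge of the cover, a light-wood panel 138 mm wide and 5 mm thick, at half its thickness, 90 mm from the hinge line when not slid; it moves with the cover
- lip_edge (a point): middle of the lower inner edge of the fixed steel lip, 126 mm wide and 4 mm thick, overhanging the box's front from x = -64 to -40 mm of the box frame, underside at z = 69 mm, 3 mm above the flat cover's face. The flat cover's edge starts 4 mm short of the lip and ends 11 mm beneath it when fully slid
- espresso_cup: white espresso cup, 58 x 85 x 56 mm, standing upright, loose, in front of the lip (right of the box), beside the salt shaker; origin at the centre of its underside
- salt: salt shaker, 44 mm across, 90 mm high, standing upright, loose, in front of the lip (right of the box), beside the cup; origin at the centre of its underside
- capsule: loose coffee capsule, 39 mm across, 24 mm high, beyond the box as the robot sees it, left of the spoon; origin at the centre of its underside
- coffee_spoon: steel teaspoon, 137 x 28 x 13 mm, lying beyond the box as the robot sees it, along its side wall, its length along its own x; origin at the centre of its underside

How it is judged:
At the end, for the whole second after the job is handed in: The cover lies flat (hinge under 0.1 rad), slid at least 10 mm so that its front edge is at least 6 mm under the lip, and stays so by itself; the box is at rest within 30 mm of where it stood, the cup, salt shaker, loose capsule and spoon within 20 mm of where they stood (value of joint cover_hinge below 0.1 rad and value of joint cover_slide above 0.01 m and x of cover_edge in the frame of lip_edge below -0.006 m and z of cover_edge in the frame of lip_edge below 0 m and linear speed of capsule_box below 0.02 m/s and distance of capsule_box from where it was at the start of the episode below 0.03 m and distance of each of espresso_cup, salt, capsule, coffee_spoon from where it was at the start of the episode below 0.02 m); the robot touches nothing.
It fails at once if the box is lifted or shoved more than 30 mm (distance of capsule_box from where it was at the start of the episode above 0.03 m or height (world z) of capsule_box above 0.012 m or angle between capsule_box's own z axis and vertical above 0.12 rad).
It fails at once if the box or its cover is pinched or pressed with more than 35 N (contact force between the fingers and capsule_box above 35 N).
It fails at once if the cup, salt shaker, loose capsule or spoon is pushed, carried or lifted more than 20 mm (distance of any of espresso_cup, salt, capsule, coffee_spoon from where it was at the start of the episode above 0.02 m).
It also fails if it takes over 32 s, if anything falls off the work surface, if the arm or the gripper's body presses on something with over 40 N, if the wrist force passes 120 N, or if a joint passes its speed limit or range.

### The arm

A 6-joint arm with a two-finger parallel gripper is mounted at the origin on a cart in front of the work surface, level with it; the furniture and walls round the work are solid. World frame = base frame: x ahead of the robot, y to its left, z up, the work surface at z = 0. Lengths are in m, angles in rad, forces in N, time in s.
With the tool pointing down it reaches from about 0.425 to 1.125 m from the base axis. Payload 14.9 kg.
Tool frame: the origin (TCP) lies midway between the tips of the shut fingers; the grasp point (between the pads) lies 19 mm behind it; z points along the fingers, y is the line along which they close (so a half turn about z gives the same grasp; the last joint's range is limited). The gripper opens to 91 mm and grips with 3 to 60 N. Pads are 32 mm wide; open, the fingers measure 118 mm over their backs; the gripper's body (76 mm by 178 mm) begins 60 mm behind the grasp point.
Start: joints at [-1.377, 0.379, 1.734, -0, 1.028, -0.033], TCP at [0.157, -0.682, 0.214] pointing down, gripper open.
Joint ranges: [-2.77, 2.77], [-0.74, 2.19], [0, 2.66], [-1.06, 4.2], [0.31, 2.87], [-3.08, 3.08]. Speed limits (rad/s): [1.89, 1.89, 2.39, 3.14, 3.14, 3.14].

### API

Orientations are given as a unit quaternion [x, y, z, w].
In Python, from rig import bot gives the robot as it stands.
- The arm moves only by the tool drive_tool, never from a script. Its argument "commands" is a list of rows, each a list of 3 entries, a list of its own where there are three numbers: the shift along the tool's x, y, z in units of 25 mm (1.0 is 25 mm), then the turn, a rotation vector about the tool's x, y, z in units of 5 degrees (1.0 is 5 degrees), then the closure, from 0 (fully open) to 1 (shut). In form: [[[tx, ty, tz], [rx, ry, rz], claw], ...]. A call has exactly 5 rows; each row shifts and turns the commanded pose from where the row before left it, along the tool's axes as they then stand; what a row does not reach is not made up. A row lasts 1/12 s, in which the tool goes at most 41.7 mm and 7.16 degrees, less where a joint would pass 70% of its speed; a pose out of reach is approached as far as the arm can. A call is refused whole if a number of a shift passes 1 or a number of a turn 1, either way. A call with a gripper value outside its range is refused whole. The fingers move at their own pace and stop on an object; "force" is the grip in N (left out, the last holds). Time passes only in rows, so rows that do not move let the fingers close, or fill a call up. It gives the time, the measured TCP pose, the force, the opening and the grip force at its end, in the units of the state.
- bot.get_state(): the state, without advancing time (a new reading comes with each control period).
- bot.grab_frame(name): name is "scene" or "top"; returns (picture, depth): 384x512x3 uint8, red, green, blue; 384x512 float32, m along the optical axis (not along the pixel's ray), 0 where there is no reading.
- bot.calibration(name): a dict with "fovy" (degrees; the focal length in pixels is half the picture's height over the tangent of half this angle, whatever the lens; pixels are square), "cx", "cy" (the principal point, pixels), "dist" ([k1, k2, p1, p2, k3] as OpenCV has them; the pictures are not rectified), "world_from_camera" (4x4, takes a point from camera to world coordinates). Camera axes: x right, y down, z forward; pixel columns grow to the right and rows downward; lengths in m; the calibration is good to about 2 mm. A picture is of the moment at which its call begins. calibration takes no time and is no camera call.
- bot.job_done(): hands the job in; it is judged then, once.
Trained networks look in the newest picture that a camera, given by its name, has taken for a name from the list of things; names that differ only in an ending like _2 or _b are one class to them, and where a whole thing is asked for, a point or a joint stands for the part that bears it (a point fixed in the world has none). Each returns a list of dicts, best first, with "conf" (0 to 1); they miss things now and then, are a little off and sometimes report something else, mostly with a low value. They report only what shows in the picture. A call takes as long as a camera call.
- bot.regions_of(camera, target): "mask" (384x512 bool, what is visible of it) and "box" ([left, top, right, bottom] in pixels, round what is visible of it).
- bot.place_of(camera, target): "uv" ([column, row] in pixels: a listed point, or the origin of a listed thing).
The state is a dict: "time_s": time; "qpos": joint angles; "joint_velocities": joint speeds; "tau": joint torques, N m; "tool_pos": TCP position; "ee_rot": TCP orientation; "force": force on the tool from outside, world axes, zero at the start; "ft_torque": the same for the moment, N m; "grip_width": finger opening in m; "grip_force": force on a finger pad.
Only numpy, scipy, OpenCV 4.12 (cv2) and the standard library are available. Lean on these libraries where they do the work, as an engineer would, in place of code of your own. Each camera call takes 0.05 s, during which the arm holds its last target. There are 200 camera calls.

## Working session

There is one attempt and no reset: what is moved stays moved. The work goes in short steps, Python scripts to look and compute and a tool call to move; the robot and the scene stay as the last step left them, time stands still between calls to the robot, and variables do not carry over. Pictures are saved under pics/ and viewed, at most 10 in all, crops included, and the job is handed in when it is done.

Besides the shell and the picture viewer there is one more tool, called after "Request:" as a command line: name --argument value ..., lists and objects as JSON in quotes. drive_tool: Moves the arm, as the interface text tells. Its arguments: {"type":"object","properties":{"commands":{"type":"array","items":{"type":"array"}},"force":{"type":"number"}},"required":["commands"]}

```bash
mkdir -p pics
cat > h.py <<'E'
import numpy as np,cv2
from rig import bot
def K(n):
    c=bot.calibration(n); f=192/np.tan(np.radians(c['fovy'])/2)
    return np.array([[f,0,c['cx']],[0,f,c['cy']],[0,0,1.]]),np.array(c['dist'],float),np.array(c['world_from_camera'])
def ray(n,uv):
    k,d,T=K(n); p=cv2.undistortPoints(np.array(uv,float).reshape(-1,1,2),k,d).reshape(-1,2)
    return T,np.c_[p,np.ones(len(p))]
def world(n,uv,depth):
    T,r=ray(n,uv); p=r*np.array(depth).reshape(-1,1); return p@T[:3,:3].T+T[:3,3]
def atz(n,uv,z):
    T,r=ray(n,uv); d=r@T[:3,:3].T; o=T[:3,3]; return o+d*((z-o[2])/d[:,2])[:,None]
def cloud(n,dep,mask=None):
    m=dep>0
    if mask is not None:m&=mask
    v,u=np.nonzero(m); return world(n,np.c_[u,v],dep[v,u])
def tri(uva,uvb,a='scene',b='top'):
    A=[];B=[]
    for n,uv in((a,uva),(b,uvb)):
        T,r=ray(n,uv); d=T[:3,:3]@r[0]; d/=np.linalg.norm(d); P=np.eye(3)-np.outer(d,d); A.append(P);B.append(P@T[:3,3])
    return np.linalg.lstsq(np.vstack(A),np.hstack(B),rcond=None)[0]
E
python3 - <<'E'
from h import *
np.set_printoptions(precision=4,suppress=True)
ims=[]
for n in('scene','top'):
    im,d=bot.grab_frame(n); np.savez(f'pics/{n}0.npz',im=im,d=d); ims.append(im)
    print(n,K(n)[2][:3].round(3).tolist())
    cv2.imwrite(f'pics/{n}0.png',im[:,:,::-1])
    for t in('capsule_box','espresso_cup','salt','capsule','coffee_spoon','step_foot','cover_edge','lip_edge'):
        r=bot.place_of(n,t)
        for x in r[:2]:
            u,v=np.round(x['uv']).astype(int); ok=0<=u<512 and 0<=v<384
            print(t,round(x['conf'],2),np.round(x['uv'],1), world(n,[x['uv']],d[v,u])[0] if ok else '')
print(bot.get_state())
E
```

```text
scene [[-0.904, -0.192, 0.381, 0.179], [-0.427, 0.381, -0.82, 0.759], [0.012, -0.904, -0.427, 0.459]]
capsule_box 0.68 [277.2 242. ] [0.4028 0.1486 0.0418]
capsule 0.63 [219.3 245.8] [0.5237 0.179  0.0151]
coffee_spoon 0.7 [238.9 225.6] [0.4897 0.1525 0.0604]
step_foot 0.88 [271.6 213.2] [0.4159 0.1536 0.1087]
cover_edge 0.85 [275.4 193.1] [0.4093 0.1544 0.1547]
top [[-0.026, -0.997, 0.07, 0.434], [-1.0, 0.026, 0.012, 0.063], [-0.014, -0.069, -0.997, 0.913]]
capsule_box 0.95 [252.5 223.5] [0.4282 0.0909 0.0075]
espresso_cup 0.85 [305.3 181.8] [ 0.5152 -0.0265  0.0516]
coffee_spoon 0.65 [263.6 175.3] [0.5361 0.063  0.0127]
step_foot 0.9 [218.2 232.8] [0.4133 0.1516 0.1547]
cover_edge 0.57 [215.8 232. ] [ 0.4109  0.1751 -0.    ]
cover_edge 0.27 [308.5 186.7] [ 0.5077 -0.0376  0.011 ]
lip_edge 0.78 [266.7 224.3] [0.4258 0.059  0.025 ]
{'time_s': 0.9, 'qpos': array([-1.3773,  0.3789,  1.7342,  0.0001,  1.0285, -0.0333]), 'joint_velocities': array([-0.0005,  0.0008,  0.0014,  0.0001, -0.0003, -0.0005]), 'tau': array([ -0.002 , -76.368 , -43.4739,   0.0651,   0.0388,  -0.    ]), 'tool_pos': array([ 0.1574, -0.6821,  0.2139]), 'ee_rot': array([ 0.9936,  0.1131,  0.    , -0.    ]), 'force': array([ 0.217 , -0.7184, -0.2661]), 'ft_torque': array([ 0.0723,  0.0565, -0.0139]), 'grip_force': 0.0, 'grip_width': 0.09096298594405287}
```

View pics/scene0.png

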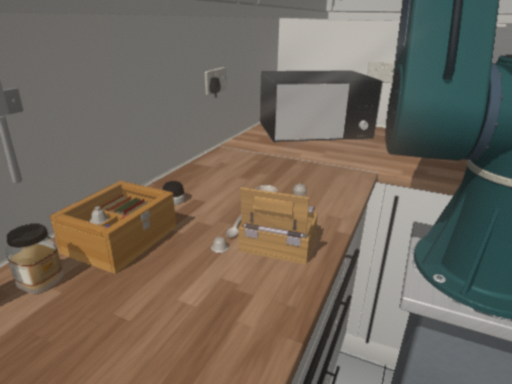

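View pics/top0.png

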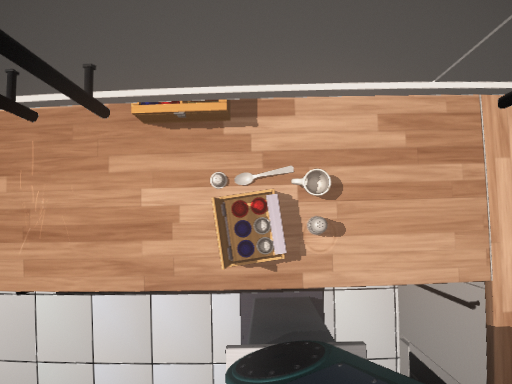

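Run:
```python
from h import *
np.set_printoptions(precision=4,suppress=True)
for n in('scene','top'):
    d=np.load(f'pics/{n}0.npz')['d']; c=cloud(n,d)
    for lab,lo,hi in(('cover',.085,.2),('lip',.068,.078),('rim',.054,.064)):
        q=c[(c[:,0]>.3)&(c[:,0]<.56)&(c[:,1]>.0)&(c[:,1]<.25)&(c[:,2]>lo)&(c[:,2]<hi)]
        if len(q)>20: 
            r=cv2.minAreaRect((q[:,:2]*1000).astype(np.float32)); print(n,lab,len(q),q.min(0),q.max(0),np.median(q,0),r)
print(tri([[271.6,213.2]],[[218.2,232.8]]),tri([[275.4,193.1]],[[215.8,232]]))
print('lip',atz('top',[[266.7,224.3]],.069),'box',atz('top',[[252.5,223.5]],0),'boxs',tri([[277.2,242]],[[252.5,223.5]]))
print('cup',atz('top',[[305.3,181.8]],0),'spoon',atz('top',[[263.6,175.3]],.0))
```

```text
scene cover 2078 [0.3457 0.1384 0.0851] [0.4826 0.1657 0.1554] [0.4105 0.1537 0.124 ] ((413.9937744140625, 154.35342407226562), (137.84765625, 15.300793647766113), 7.00132417678833)
scene lip 265 [0.3466 0.024  0.068 ] [0.4823 0.1584 0.078 ] [0.4072 0.1466 0.0735] ((424.35015869140625, 94.5301513671875), (136.7934112548828, 119.43089294433594), 10.514476776123047)
scene rim 459 [0.3405 0.0249 0.0541] [0.49   0.1626 0.064 ] [0.39   0.1475 0.0595] ((421.5396728515625, 94.54489135742188), (150.45645141601562, 123.9504623413086), 7.501896858215332)
top cover 684 [0.345  0.1359 0.0854] [0.4819 0.1629 0.1589] [0.413  0.1481 0.1331] ((413.15924072265625, 150.6412811279297), (137.30117797851562, 17.12323570251465), 7.013457298278809)
top lip 772 [0.3459 0.0224 0.0681] [0.4911 0.1515 0.0777] [0.4244 0.0428 0.0737] ((420.5228271484375, 86.15753173828125), (136.49148559570312, 115.49026489257812), 6.779575824737549)
top rim 346 [0.3397 0.0245 0.0541] [0.5011 0.1572 0.0639] [0.3617 0.0887 0.0606] ((421.05401611328125, 89.06513977050781), (151.6631622314453, 121.48259735107422), 6.311545372009277)
[0.4132 0.1571 0.1109] [0.4122 0.1551 0.1546]
lip [[0.4262 0.0592 0.069 ]] box [[0.4282 0.0911 0.    ]] boxs [0.4263 0.0904 0.0016]
cup [[ 0.52   -0.0319  0.    ]] spoon [[0.5375 0.063  0.    ]]
```

The scene view shows the cover upright on the left of the box, its edge near (275,193). The cup, salt shaker, capsule and spoon are where the task describes them. The top view shows the box at (250,230), lip at about column 278, cup (316,182), salt (317,225) and spoon (264,176). The yaw is about 7°.

```bash
cat >> h.py <<'E'
from scipy.spatial.transform import Rotation as R
C=np.array([.424,.091]); a=np.radians(7.0); ex=np.array([-np.sin(a),np.cos(a)]); ey=np.array([-np.cos(a),-np.sin(a)])
def B(p): # world->box (x,y,z) in mm
    p=np.atleast_2d(p); d=p[:,:2]-C; return np.c_[d@ex,d@ey,p[:,2]]*1000
def go(bx,by,bz):
    s=bot.get_state(); w=np.r_[C+(bx*ex+by*ey)/1000,bz/1000]
    return R.from_quat(s['ee_rot']).inv().apply(w-s['tool_pos'])/.025
E
python3 - <<'E'
from h import *
np.set_printoptions(precision=3,suppress=True)
d=np.load('pics/scene0.npz')['d']; c=cloud('scene',d)
for y0 in np.arange(-.8,.31,.1):
    q=c[(abs(c[:,1]-y0)<.05)&(c[:,0]>.3)&(c[:,0]<1.2)&(c[:,2]>.18)]
    print(round(y0,1),len(q),q[:,0].min() if len(q) else '')
c=np.vstack([c,cloud('top',np.load('pics/top0.npz')['d'])])
b=B(c); m=(abs(b[:,1])<30)&(b[:,2]>95)&(abs(b[:,0]-60)<40); q=b[m]
for z in range(95,160,6):
    k=q[abs(q[:,2]-z)<3]; print(z,len(k),np.percentile(k[:,0],[5,50,95]) if len(k) else '')
s=R.from_quat(bot.get_state()['ee_rot'])*R.from_rotvec([0,0,np.radians(6)])
p=bot.get_state()['tool_pos']; w1=np.array([.47,-.3,.25]); w2=np.r_[C+(100*ex-10*ey)/1000,.24]
print(s.inv().apply(w1-p)/.025,s.inv().apply(w2-w1)/.025)
E
```

```text
-0.8 2906 0.3181250090850628
-0.7 2232 0.318486672385786
-0.6 2035 0.5670381030827842
-0.5 1199 0.5728407832971121
-0.4 1655 0.5728785134563762
-0.3 1850 0.5729979793042704
-0.2 2221 0.5731251505131536
-0.1 2821 0.5733720874011822
-0.0 3605 0.5733338426613098
0.1 4645 0.5731229919389562
0.2 6179 0.5724593976640623
0.3 6047 0.5719126053998175
95 41 [54.616 59.638 60.813]
101 85 [54.737 59.704 61.558]
107 90 [55.271 60.514 62.648]
113 38 [55.558 56.271 69.84 ]
119 104 [56.353 68.872 70.623]
125 116 [56.782 67.366 69.629]
131 102 [57.374 66.396 68.078]
137 116 [57.857 65.15  67.463]
143 105 [58.443 63.291 65.646]
149 101 [58.899 63.657 65.606]
155 142 [59.528 62.597 65.275]
[ 14.271 -13.648  -1.441] [  0.477 -19.748   0.4  ]
```

Request:
drive_tool --commands '[[[0.47,-0.7,-0.1],[0,0,0.24],1],[[0.47,-0.7,-0.1],[0,0,0.24],1],[[0.47,-0.7,-0.1],[0,0,0.24],1],[[0.47,-0.7,-0.1],[0,0,0.24],1],[[0.47,-0.7,-0.1],[0,0,0.24],1]]' --force 20

```text
time_s: 1.32
tool_pos: [0.1993, -0.5844, 0.2265]
ee_rot: [0.998, 0.06, -0.0, 0.0]
force: [0.4, 0.9, 0.4]
grip_width: 0.0608
grip_force: 0.0
```

Request:
drive_tool --commands '[[[0.47,-0.7,-0.1],[0,0,0],1],[[0.47,-0.7,-0.1],[0,0,0],1],[[0.47,-0.7,-0.1],[0,0,0],1],[[0.47,-0.7,-0.1],[0,0,0],1],[[0.47,-0.7,-0.1],[0,0,0],1]]'

```text
time_s: 1.73
tool_pos: [0.2471, -0.4904, 0.2391]
ee_rot: [0.998, 0.061, 0.0, 0.0]
force: [-0.6, 0.4, 0.1]
grip_width: 0.0269
grip_force: 0.0
```

Request:
drive_tool --commands '[[[0.47,-0.7,-0.1],[0,0,0],1],[[0.47,-0.7,-0.1],[0,0,0],1],[[0.47,-0.7,-0.1],[0,0,0],1],[[0.47,-0.7,-0.1],[0,0,0],1],[[0.47,-0.7,-0.1],[0,0,0],1]]'

```text
time_s: 2.15
tool_pos: [0.2947, -0.3964, 0.2517]
ee_rot: [0.998, 0.061, 0.0, 0.0]
force: [0.3, -0.3, 0.1]
grip_width: 0.0006
grip_force: 0.0
```

Request:
drive_tool --commands '[[[0.73,-0.72,0],[0,0,0],1],[[0.73,-0.72,0],[0,0,0],1],[[0.73,-0.72,0],[0,0,0],1],[[0.73,-0.72,0],[0,0,0],1],[[0.73,-0.72,0],[0,0,0],1]]'

```text
time_s: 2.57
tool_pos: [0.3746, -0.2958, 0.2516]
ee_rot: [0.998, 0.061, 0.0, 0.0]
force: [0.7, -0.7, 0.3]
grip_width: 0.0006
grip_force: 0.0
```

Request:
drive_tool --commands '[[[0.73,-0.72,0],[0,0,0],1],[[0.73,-0.72,0],[0,0,0],1],[[0.73,-0.72,0],[0,0,0],1],[[0.73,-0.72,0],[0,0,0],1],[[0.73,-0.72,0],[0,0,0],1]]'

```text
time_s: 2.98
tool_pos: [0.4543, -0.1953, 0.2517]
ee_rot: [0.998, 0.061, 0.0, 0.0]
force: [0.3, -0.3, -0.4]
grip_width: 0.0006
grip_force: 0.0
```

Request:
drive_tool --commands '[[[0.03,-0.78,0],[0,0,0],1],[[0.03,-0.78,0],[0,0,0],1],[[0.03,-0.78,0],[0,0,0],1],[[0.03,-0.78,0],[0,0,0],1],[[0.03,-0.78,0],[0,0,0],1]]'

```text
time_s: 3.4
tool_pos: [0.4453, -0.0983, 0.2515]
ee_rot: [0.998, 0.061, 0.0, 0.0]
force: [-0.3, 0.5, -0.4]
grip_width: 0.0005
grip_force: 0.0
```

Request:
drive_tool --commands '[[[0.03,-0.78,0],[0,0,0],1],[[0.03,-0.78,0],[0,0,0],1],[[0.03,-0.78,0],[0,0,0],1],[[0.03,-0.78,0],[0,0,0],1],[[0.03,-0.78,0],[0,0,0],1]]'

```text
time_s: 3.82
tool_pos: [0.4371, -0.001, 0.2516]
ee_rot: [0.998, 0.061, 0.0, 0.0]
force: [0.4, -0.0, -0.1]
grip_width: 0.0005
grip_force: 0.0
```

Request:
drive_tool --commands '[[[0.03,-0.78,0],[0,0,0],1],[[0.03,-0.78,0],[0,0,0],1],[[0.03,-0.78,0],[0,0,0],1],[[0.03,-0.78,0],[0,0,0],1],[[0.03,-0.78,0],[0,0,0],1]]'

```text
time_s: 4.23
tool_pos: [0.429, 0.0962, 0.2516]
ee_rot: [0.998, 0.061, 0.0, -0.0]
force: [1.1, 0.0, 0.4]
grip_width: 0.0005
grip_force: 0.0
```

Request:
drive_tool --commands '[[[0.03,-0.78,0],[0,0,0],1],[[0.03,-0.78,0],[0,0,0],1],[[0.03,-0.78,0],[0,0,0],1],[[0.03,-0.78,0],[0,0,0],1],[[0.03,-0.78,0],[0,0,0],1]]'

```text
time_s: 4.65
tool_pos: [0.4208, 0.1935, 0.2516]
ee_rot: [0.998, 0.061, 0.0, -0.0]
force: [0.8, 0.3, -0.7]
grip_width: 0.0002
grip_force: 0.0
```

Run:
```python
from h import *
np.set_printoptions(precision=3,suppress=True)
s=bot.get_state(); print(s['time_s'],s['tool_pos'],B(s['tool_pos']),s['qpos'])
im,d=bot.grab_frame('scene'); cv2.imwrite('pics/s1.png',cv2.resize(im[60:300,180:420,::-1],None,fx=2.4,fy=2.4))
c=B(cloud('scene',d)); q=c[(abs(c[:,1]+10)<60)&(c[:,0]>80)&(c[:,0]<140)&(c[:,2]>200)&(c[:,2]<300)]
for z in range(202,300,8):
    k=q[abs(q[:,2]-z)<4]; print(z,len(k),k.min(0)[:2],k.max(0)[:2]) if len(k) else 0
```

```text
4.65 [0.421 0.193 0.252] [[102.096  -9.3   251.594]] [ 0.381 -0.06   2.174 -0.     1.027  1.829]
250 18 [ 97.839 -25.453] [110.567   7.387]
258 92 [ 97.096 -27.341] [113.255   7.766]
266 97 [ 93.484 -27.05 ] [114.958   7.943]
274 104 [ 94.883 -27.067] [116.045   8.095]
282 100 [ 94.682 -26.619] [116.378   7.96 ]
290 108 [ 90.071 -26.319] [116.537   7.976]
298 82 [ 91.629 -26.174] [117.506   8.405]
```

View pics/s1.png

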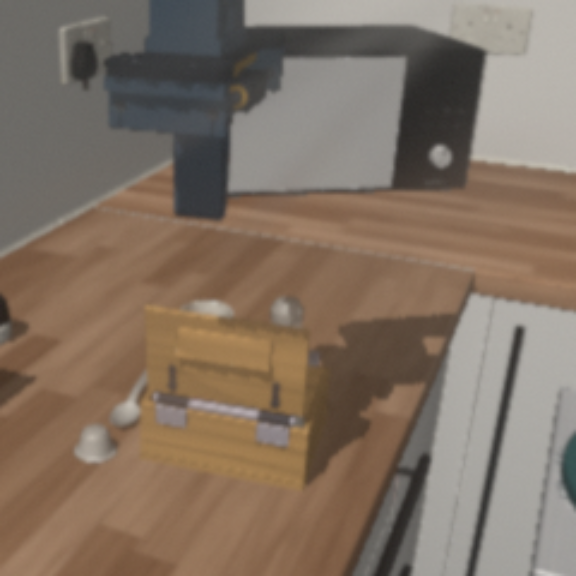

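The crop shows the shut fingers hanging left of the box, in front of the upright cover, with tips near (200,215). Nothing is touched, and the hinge screws sit at (172,375) and (275,395). Next I go down beside the cover.

Request:
drive_tool --commands '[[[0,0,0.9],[0,0,0],1],[[0,0,0.9],[0,0,0],1],[[0,0,0.9],[0,0,0],1],[[0,0,0.9],[0,0,0],1],[[0,0,0.9],[0,0,0],1]]'

```text
time_s: 5.12
tool_pos: [0.421, 0.1925, 0.1382]
ee_rot: [0.998, 0.061, 0.0, -0.0]
force: [0.1, 0.2, 0.3]
grip_width: 0.0001
grip_force: 0.0
```

Request:
drive_tool --commands '[[[0,0,0.4],[0,0,0],1],[[0,0,0.4],[0,0,0],1],[[0,0,0.4],[0,0,0],1],[[0,0,0.3],[0,0,0],1],[[0,0,0.2],[0,0,0],1]]'

```text
time_s: 5.53
tool_pos: [0.4211, 0.1925, 0.0961]
ee_rot: [0.998, 0.061, 0.0, -0.0]
force: [-0.6, 0.3, 0.0]
grip_width: 0.0006
grip_force: 0.0
```

Request:
drive_tool --commands '[[[0,0.29,0],[0,0,0],1],[[0,0.29,0],[0,0,0],1],[[0,0.29,0],[0,0,0],1],[[0,0.29,0],[0,0,0],1],[[0,0.29,0],[0,0,0],1]]'

```text
time_s: 5.95
tool_pos: [0.4258, 0.1557, 0.0969]
ee_rot: [0.998, 0.061, 0.0, -0.0]
force: [0.6, 1.2, 0.6]
grip_width: 0.0007
grip_force: 0.3
```

Request:
drive_tool --commands '[[[0,0.17,0.0],[0,0,0],1],[[0,0.17,0.02],[0,0,0],1],[[0,0.17,0.05],[0,0,0],1],[[0,0.16,0.06],[0,0,0],1],[[0,0.15,0.09],[0,0,0],1]]'

```text
time_s: 6.37
tool_pos: [0.428, 0.1358, 0.0908]
ee_rot: [0.998, 0.061, 0.0, -0.0]
force: [0.6, 0.9, 1.1]
grip_width: 0.0004
grip_force: 0.6
```

Request:
drive_tool --commands '[[[0,0.14,0.1],[0,0,0],1],[[0,0.12,0.13],[0,0,0],1],[[0,0.11,0.13],[0,0,0],1],[[0,0.08,0.15],[0,0,0],1],[[0,0.06,0.15],[0,0,0],1]]'

```text
time_s: 6.78
tool_pos: [0.4295, 0.1233, 0.074]
ee_rot: [0.998, 0.061, -0.0, 0.0]
force: [1.0, -1.8, 2.4]
grip_width: 0.001
grip_force: 0.8
```

Run:
```python
from h import *
np.set_printoptions(precision=1,suppress=True)
s=bot.get_state(); print(s['time_s'],B(s['tool_pos']),s['force'])
im,d=bot.grab_frame('scene'); cv2.imwrite('pics/s2.png',cv2.resize(im[120:270,200:350,::-1],None,fx=3.5,fy=3.5))
r=[x for x in bot.place_of('scene','cover_edge')[:1]+bot.place_of('scene','step_foot')[:1]]
for x in r:
    u,v=np.round(x['uv']).astype(int); print(x,B(world('scene',[x['uv']],d[v,u])))
```

```text
6.7833 [[31.4 -9.4 74. ]] [ 1.  -1.8  2.4]
{'uv': [284.5, 202.9], 'conf': 0.6} [[-27.9   5.7  89.2]]
{'uv': [275.3, 213.6], 'conf': 0.97} [[41.   2.7 96.9]]
```

View pics/s2.png

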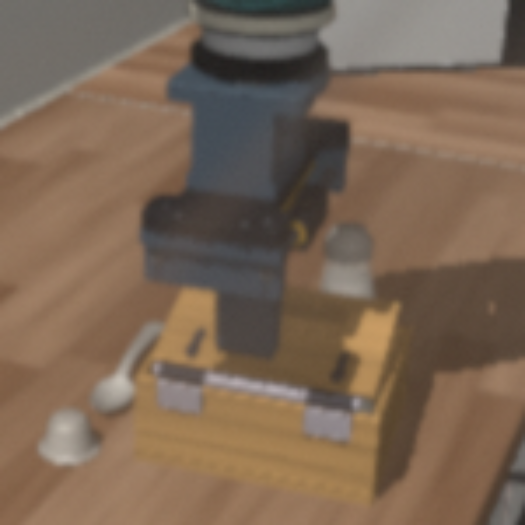

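The crop shows the cover folded to roughly 15–20°, with the fingertips on the bare face between the two screws. The side force is small. I keep going down to flat.

Request:
drive_tool --commands '[[[0,0.04,0.12],[0,0,0],1],[[0,0,0.1],[0,0,0],1],[[0,0,0.06],[0,0,0],1],[[0,0,0.03],[0,0,0],1],[[0,0,0.0],[0,0,0],1]]'

```text
time_s: 7.35
tool_pos: [0.4295, 0.1225, 0.0665]
ee_rot: [0.998, 0.061, -0.0, 0.0]
force: [0.1, -1.0, -0.1]
grip_width: 0.0007
grip_force: 0.1
```

Request:
drive_tool --commands '[[[0,0,0.03],[0,0,0],1],[[0,0,0.02],[0,0,0],1],[[0,0,0.0],[0,0,0],1],[[0,0,0.0],[0,0,0],1],[[0,0,0.0],[0,0,0],1]]'

```text
time_s: 7.77
tool_pos: [0.4296, 0.1226, 0.0659]
ee_rot: [0.998, 0.061, -0.0, 0.0]
force: [-3.4, -2.3, 14.3]
grip_width: 0.0004
grip_force: 6.7
```

Request:
drive_tool --commands '[[[0,0.05,-0.015],[0,0,0],1],[[0,0.1,0.0],[0,0,0],1],[[0,0.1,0.0],[0,0,0],1],[[0,0.1,0.0],[0,0,0],1],[[0,0.1,0.0],[0,0,0],1]]'

```text
time_s: 8.18
tool_pos: [0.4312, 0.1114, 0.066]
ee_rot: [0.998, 0.061, 0.0, -0.0]
force: [-1.6, 1.8, 6.1]
grip_width: 0.0
grip_force: 3.0
```

Request:
drive_tool --commands '[[[0,0.08,0.0],[0,0,0],1],[[0,0.08,0.0],[0,0,0],1],[[0,0.08,0.0],[0,0,0],1],[[0,0.08,0.0],[0,0,0],1],[[0,0.08,0.0],[0,0,0],1]]'

```text
time_s: 8.6
tool_pos: [0.4325, 0.1014, 0.066]
ee_rot: [0.998, 0.061, 0.0, -0.0]
force: [-0.4, 4.0, 4.7]
grip_width: 0.0007
grip_force: 2.6
```

```bash
cat > look.py <<'E'
from h import *
import sys
np.set_printoptions(precision=1,suppress=True)
s=bot.get_state(); print(s['time_s'],B(s['tool_pos']),s['force'])
for n in('scene','top'):
    im,d=bot.grab_frame(n); cv2.imwrite(f'pics/{n}{sys.argv[1]}.png',im[:,:,::-1])
    for t in('cover_edge','step_foot','lip_edge','capsule_box'):
        for x in bot.place_of(n,t)[:1]:
            print(n,t,round(x['conf'],2),np.round(x['uv'],1),B(atz(n,[x['uv']],{'lip_edge':.069,'capsule_box':0}.get(t,.066))))
E
python3 look.py 3
```

```text
8.6 [[ 9.3 -9.7 66. ]] [-0.4  4.   4.7]
scene cover_edge 0.86 [284.  208.1] [[-47.    1.1  66. ]]
scene step_foot 0.97 [280.9 217.2] [[-2.7  4.9 66. ]]
scene lip_edge 0.75 [283.9 208.1] [[-41.3   2.1  69. ]]
scene capsule_box 0.97 [278.5 242.7] [[-1.9  2.7  0. ]]
top cover_edge 0.43 [272.3 221.8] [[-44.2  -1.7  66. ]]
top step_foot 0.54 [270.9 222.2] [[-41.2  -1.3  66. ]]
top lip_edge 0.43 [268.4 220.7] [[-36.4  -5.2  69. ]]
```

Request:
drive_tool --commands '[[[0,0.06,0.0],[0,0,0],1],[[0,0.06,0.0],[0,0,0],1],[[0,0.06,0.0],[0,0,0],1],[[0,0.06,0.0],[0,0,0],1],[[0,0.06,0.0],[0,0,0],1]]'

```text
time_s: 9.52
tool_pos: [0.4333, 0.0939, 0.0659]
ee_rot: [0.998, 0.061, 0.0, -0.0]
force: [-0.5, 3.3, 4.9]
grip_width: 0.001
grip_force: 2.5
```

Request:
drive_tool --commands '[[[0,0.03,0.0],[0,0,0],1],[[0,0.03,0.0],[0,0,0],1],[[0,0.03,0.0],[0,0,0],1],[[0,0.03,0.0],[0,0,0],1],[[0,0.0,0.0],[0,0,0],1]]'

```text
time_s: 9.93
tool_pos: [0.4335, 0.091, 0.0659]
ee_rot: [0.998, 0.061, 0.0, -0.0]
force: [-0.3, 3.4, 5.1]
grip_width: 0.0004
grip_force: 3.8
```

Request:
drive_tool --commands '[[[0,0.03,0.0],[0,0,0],1],[[0,0.03,0.0],[0,0,0],1],[[0,0.03,0.0],[0,0,0],1],[[0,0.0,0.0],[0,0,0],1],[[0,0.0,0.0],[0,0,0],1]]'

```text
time_s: 10.35
tool_pos: [0.4337, 0.0893, 0.0658]
ee_rot: [0.998, 0.061, 0.0, -0.0]
force: [-0.5, 13.3, 3.2]
grip_width: 0.0001
grip_force: 9.0
```

```bash
python3 look.py 4
```

```text
10.35 [[-2.8 -9.5 65.8]] [-0.5 13.3  3.2]
scene cover_edge 0.65 [285.5 210.9] [[-34.8   7.6  66. ]]
scene step_foot 0.82 [278.5 212.9] [[-20.2  -5.   66. ]]
scene lip_edge 0.57 [284.3 207.5] [[-44.5   2.3  69. ]]
scene capsule_box 0.74 [277.6 241.1] [[-7.7 -0.9  0. ]]
top lip_edge 0.4 [308.3 182.5] [[-131.8  -72.4   69. ]]
```

The side force jumped to 13 N, so the cover is against its slide stop. I unload, lift straight up and check.

Request:
drive_tool --commands '[[[0,-0.03,-0.02],[0,0,0],1],[[0,-0.03,-0.1],[0,0,0],1],[[0,0,-0.3],[0,0,0],1],[[0,0,-0.7],[0,0,0],1],[[0,0,-1],[0,0,0],1]]'

```text
time_s: 11.27
tool_pos: [0.4321, 0.0899, 0.1184]
ee_rot: [0.998, 0.061, -0.002, 0.0]
force: [-0.2, -0.1, 0.5]
grip_width: 0.0005
grip_force: 0.0
```

Request:
drive_tool --commands '[[[0,-0.8,-0.9],[0,0,0],1],[[0,-0.8,-0.9],[0,0,0],1],[[0,-0.8,-0.9],[0,0,0],1],[[0,-0.9,-0.5],[0,0,0],1],[[0,-0.9,0],[0,0,0],1]]'

```text
time_s: 11.68
tool_pos: [0.4217, 0.1957, 0.2022]
ee_rot: [0.998, 0.061, 0.002, -0.001]
force: [0.6, -0.3, 0.9]
grip_width: 0.0004
grip_force: 0.0
```

Request:
drive_tool --commands '[[[0,-0.9,0],[0,0,0],1],[[0,-0.9,0],[0,0,0],1],[[0,-0.9,0],[0,0,0],1],[[0,-0.9,0],[0,0,0],1],[[0,-0.5,0],[0,0,0],1]]'

```text
time_s: 12.1
tool_pos: [0.4079, 0.2977, 0.1993]
ee_rot: [0.998, 0.061, 0.0, -0.0]
force: [1.6, 0.2, 0.1]
grip_width: 0.0008
grip_force: 0.0
```

```bash
python3 look.py 5
python3 - <<'E'
from h import *
a=cv2.imread('pics/scene5.png')[150:280,190:340]; b=cv2.imread('pics/top5.png')[140:280,190:350]
cv2.imwrite('pics/c5.png',np.hstack([cv2.resize(a,(400,347)),cv2.resize(b,(396,347))]))
E
```

```text
12.1 [[207.1  -9.2 199.3]] [1.6 0.2 0.1]
scene cover_edge 0.64 [285.4 208.4] [[-46.6   4.5  66. ]]
scene step_foot 0.95 [278.7 212.7] [[-21.3  -4.8  66. ]]
scene lip_edge 0.53 [237.5 226.3] [[ 70.5 -69.4  69. ]]
scene capsule_box 0.58 [279. 242.] [[-5.1  3.   0. ]]
top cover_edge 0.63 [275.3 221.3] [[-50.6  -1.8  66. ]]
top step_foot 0.9 [259.1 224.7] [[-15.8   0.2  66. ]]
top capsule_box 0.87 [252.8 227.8] [[0.3 5.6 0. ]]
```

View pics/c5.png

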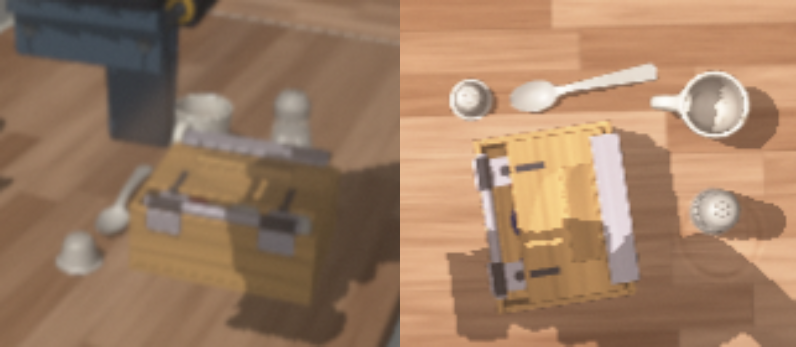

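The crops show the cover lying flat by itself. Its front edge is under the lip and the gap has opened at the hinge side. The spoon, capsule, cup and salt shaker look unmoved, and the robot is clear.

```bash
python3 -c "
from rig import bot
print(bot.job_done())"
```

```text
the job is handed in; nothing more can be done
None
```

The box is closed and the job is handed in, though no verdict came back: the cover lies flat and stays tucked under the lip by itself, and in the last pictures the box and the things around it look unmoved.

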